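# Reset the tripped channel on the burn-in bench

### The arm

A 6-joint arm with a two-finger parallel gripper is mounted at the origin on the work surface. World frame = base frame: x ahead of the robot, y to its left, z up, the work surface at z = 0. Lengths are in mm, angles in rad, forces in N, time in s.
With the tool pointing down it reaches from about 425 to 950 mm from the base axis. Payload 3.5 kg.
Tool frame: the origin (TCP) lies midway between the tips of the shut fingers; the grasp point (between the pads) lies 19 mm behind it; z points along the fingers, y is the direction in which the jaws open and shut (so a half turn about z gives the same grasp; the last joint's range is limited). The gripper opens to 85 mm and grips with 20 to 120 N. Pads are 22 mm wide; open, the fingers measure 114 mm over their backs; the gripper's body (76 mm by 85 mm) begins 54 mm behind the grasp point. The pads swing forward as they close: fully open they stand 13 mm farther back than shut.
Start: joints at [-1.306, 0.286, 1.577, -0, 1.279, -0.15], TCP at [272.051, -617.733, 211.325] pointing down, gripper open.
Joint ranges: [-2.77, 2.77], [-0.9, 2.22], [0.21, 2.48], [-1.53, 4.67], [0.24, 2.81], [-2.84, 2.84]. Speed limits (rad/s): [2.79, 2.79, 3.14, 3.14, 3.14, 3.14].

### API

Orientations are given as a unit quaternion [x, y, z, w].
In Python, from station import ctrl gives the robot as it stands. The module is installed in compiled form; this text tells all that it offers.
- The arm moves only by the tool step_arm, never from a script. Its argument "increments" is a list of rows, each a list of 7 numbers: the turn, a rotation vector about the tool's x, y, z in rad, then the shift along the tool's x, y, z in mm, then the closure in counts, from 0 (fully open) to 255 (shut). A call has 1 to 12 rows; each row shifts and turns the pose as measured when the row begins, along the tool's axes as they then stand; what a row does not reach is not made up. A row lasts 1/8 s, in which the tool goes at most 62.5 mm and 10.7 degrees, less where a joint would pass 70% of its speed; a pose out of reach is approached as far as the arm can. A call is refused whole if a number of a shift passes 62.5 or a number of a turn 0.188, either way. A call with a gripper value outside its range is refused whole. The fingers move at their own pace and stop on an object; "force" is the grip in N (left out, the last holds). Time passes only in rows, so rows that do not move let the fingers close. It gives the time, the measured TCP pose, the force and the opening at its end, in the units of the state.
- ctrl.observe(): the state, without advancing time (a new reading comes with each control period).
- ctrl.grab_frame(name): name is "scene" or "top" or "wrist"; returns the picture (384x512x3 uint8, blue, green, red); there is no depth.
- ctrl.get_calibration(name): a dict with "camera_matrix" (3x3 intrinsics, pixels), "position" and "orientation" of the camera in the world; the wrist camera has in their place "T_tool_cam" (4x4, takes a point from camera to tool coordinates, whose origin is the TCP and whose axes are the flange's). Camera axes: x right, y up, looking along -z (the intrinsics and any distortion apply to the point x, -y, -z); pixel columns grow to the right and rows downward; lengths in mm; the calibration is good to about 2 mm. A picture is of the moment at which its call begins: read the wrist's pose just before it. get_calibration takes no time and is no camera call.
- ctrl.finish_job(): hands the job in, once; it reports no verdict.
Trained networks look in the newest picture that a camera, given by its name, has taken for a name from the list of things; names that differ only in an ending like _2 or _b are one class to them, and where a whole thing is asked for, a point or a joint stands for the part that bears it (a point fixed in the world has none). Each returns a list of dicts, best first, with "score" (0 to 1); they miss things now and then, are a little off and sometimes report something else, mostly with a low value. They report only what shows in the picture. A call takes as long as a camera call. They do not tell look-alikes from the thing itself.
- ctrl.search_frame(query, camera): "rect" ([left, top, width, height] in pixels, round what is visible of it).
The state is a dict: "time_s": time; "q": joint angles; "qvel": joint speeds; "tau": joint torques, N m; "tool_pos": TCP position; "orientation": TCP orientation; "wrist_force": force on the tool from outside, world axes, zero at the start; "moment": the same for the moment, N m; "width": finger opening in mm.
Only numpy, scipy, OpenCV 4.12 (cv2) and the standard library are available. Lean on these libraries where they do the work, as an engineer would, in place of code of your own. Each camera call takes 0.05 s, during which the arm holds its last target.

### The job

One of the three load-trip units on the bench has tripped: its lamp is red. Switch its load off by pressing down the raised front end of its black rocker, reach a fingertip down into the collared well and press the sunken blue reset button fully in, keep it in for a full second and let it spring back, then press the rocker's far end fully down to switch the load on again. Do not press the reset while the load is on, do not push the units around or lift anything, and leave the two green-lamp units and the other things on the bench alone.

Things in the scene. Friction and masses are not known exactly. Their poses are not given: they have to be found in the camera images.
- unit_a: bench load-trip unit that has TRIPPED: its lamp is RED; grey steel box with a white top panel, 200 mm long (its x, front at -x) by 100 mm wide (its y), panel 76 mm above the bench, on rubber feet, about 2 kg, standing loose. Origin: centre of its underside, on the bench; z up. On the panel's centre line: the reset well 55 mm in front of the origin (-x), the load rocker with its pivot 30 mm behind it (+x), and in the far left corner the lamp (x +82, y +24 mm)
- well_a (a point): tripped unit (red lamp): centre of the mouth of the round reset well, at the top of its black collar, 84 mm above the bench. The well is 52 mm across inside, the collar 66 mm across outside and 8 mm proud of the panel; the well is straight-sided, floor 40 mm below the collar's top
- reset_a_top (a point): tripped unit (red lamp): centre of the top of the blue reset button, 32 mm across, in the middle of the well; at rest 18 mm below the collar's top (66 mm above the bench)
- reset_a (a joint): tripped unit (red lamp): reset button, m pressed in: 0 is out, 0.007 fully in; straight down, sprung: 1.5 N to start, 5 N fully in; comes back by itself
- rocker_a_mid (a point): tripped unit (red lamp): middle of the black load rocker's top, on its pivot line, 81 mm above the bench (5 mm above the panel). The rocker is a shallow V 34 mm wide, each half 28 mm long: the front half lies towards the unit's -x, the far half (white bar) towards +x. The half that is pressed in lies level at 81 mm, the other slopes up so that its end stands 10 mm higher; pressing it down level brings the first one up. These axes turn with the rocker
- rocker_a (a joint): tripped unit (red lamp): load rocker, rad: 0 is ON (far half with the white bar down level, front half raised), 0.36 is OFF (front half down level, far half raised); stays where it is left, takes about 3 N near its end
- unit_b: bench load-trip unit in order, lamp green, to be left alone; grey steel box with a white top panel, 200 mm long (its x, front at -x) by 100 mm wide (its y), panel 76 mm above the bench, on rubber feet, about 2 kg, standing loose. Origin: centre of its underside, on the bench; z up. On the panel's centre line: the reset well 55 mm in front of the origin (-x), the load rocker with its pivot 30 mm behind it (+x), and in the far left corner the lamp (x +82, y +24 mm)
- well_b (a point): green-lamp unit b: centre of the mouth of the round reset well, at the top of its black collar, 84 mm above the bench. The well is 52 mm across inside, the collar 66 mm across outside and 8 mm proud of the panel; the well is straight-sided, floor 40 mm below the collar's top
- reset_b_top (a point): green-lamp unit b: centre of the top of the blue reset button, 32 mm across, in the middle of the well; at rest 18 mm below the collar's top (66 mm above the bench)
- reset_b (a joint): green-lamp unit b: reset button, m pressed in: 0 is out, 0.007 fully in; straight down, sprung: 1.5 N to start, 5 N fully in; comes back by itself
- rocker_b (a joint): green-lamp unit b: load rocker, rad: 0 is ON (far half with the white bar down level, front half raised), 0.36 is OFF (front half down level, far half raised); stays where it is left, takes about 3 N near its end
- unit_c: bench load-trip unit in order, lamp green, to be left alone; grey steel box with a white top panel, 200 mm long (its x, front at -x) by 100 mm wide (its y), panel 76 mm above the bench, on rubber feet, about 2 kg, standing loose. Origin: centre of its underside, on the bench; z up. On the panel's centre line: the reset well 55 mm in front of the origin (-x), the load rocker with its pivot 30 mm behind it (+x), and in the far left corner the lamp (x +82, y +24 mm)
- well_c (a point): green-lamp unit c: centre of the mouth of the round reset well, at the top of its black collar, 84 mm above the bench. The well is 52 mm across inside, the collar 66 mm across outside and 8 mm proud of the panel; the well is straight-sided, floor 40 mm below the collar's top
- reset_c_top (a point): green-lamp unit c: centre of the top of the blue reset button, 32 mm across, in the middle of the well; at rest 18 mm below the collar's top (66 mm above the bench)
- reset_c (a joint): green-lamp unit c: reset button, m pressed in: 0 is out, 0.007 fully in; straight down, sprung: 1.5 N to start, 5 N fully in; comes back by itself
- rocker_c (a joint): green-lamp unit c: load rocker, rad: 0 is ON (far half with the white bar down level, front half raised), 0.36 is OFF (front half down level, far half raised); stays where it is left, takes about 3 N near its end
- mug: white mug, 80 mm across, 92 mm high, handle at its +y; origin at the centre of its underside; leave alone
- meter: hand multimeter lying on its back, 165 mm long (its x) by 78 by 36 mm high; origin at the centre of its underside; leave alone
- tape: roll of blue tape lying flat, 96 mm across, 24 mm high; origin at the centre of its underside; leave alone
- parts_box: small closed cardboard box, 60 mm (its x) by 85 by 45 mm high; origin at the centre of its underside; leave alone
Not all that is in view belongs to the job. Leave any turquoise look-alike of the unit_a alone.

How it is judged (in metres and radians):
On the way, in this order (a step that is already met when the one before it is completed fails the run):
1. the tripped unit's load rocker is pressed to OFF (value of joint rocker_a above 0.3 rad), for 0.2 s.
2. with the load off, its sunken reset button is pressed in and kept in (value of joint reset_a above 0.0055 m and value of joint rocker_a above 0.28 rad), for 0.8 s.
3. the button is let out and the rocker is pressed back to ON (value of joint rocker_a below 0.06 rad and value of joint reset_a below 0.0015 m), for 0.2 s.
At the end, for the whole second after the job is handed in: Tripped unit: rocker ON (under 0.06 rad), reset button sprung out (under 1.5 mm in). Green-lamp units: rockers ON, buttons out. Units upright, at rest, within 20 mm of where they stood; mug, meter, tape and box within 30 mm (all of step 3 and value of joint each of rocker_b, rocker_c below 0.08 rad and value of joint each of reset_b, reset_c below 0.0015 m and distance of each of unit_a, unit_b, unit_c from where it was at the start of the episode below 0.02 m and angle between each of unit_a, unit_b, unit_c's own z axis and vertical below 0.05 rad and linear speed of each of unit_a, unit_b, unit_c below 0.02 m/s and distance of each of mug, meter, tape, parts_box from where it was at the start of the episode below 0.03 m); the robot touches nothing.
It fails at once if the reset is pressed while its load is still on (value of joint reset_a above 0.003 m and value of joint rocker_a below 0.2 rad).
It fails at once if a control of a green-lamp unit is worked (value of joint any of reset_b, reset_c above 0.003 m or value of joint any of rocker_b, rocker_c above 0.12 rad).
It fails at once if a unit is pushed around, lifted or tipped (distance of any of unit_a, unit_b, unit_c from where it was at the start of the episode above 0.02 m or height (world z) of any of unit_a, unit_b, unit_c above 0.008 m or angle between any of unit_a, unit_b, unit_c's own z axis and vertical above 0.08 rad).
It fails at once if the mug, meter, tape or box is moved, lifted or knocked over (distance of any of mug, meter, tape, parts_box from where it was at the start of the episode above 0.03 m or height (world z) of any of mug, meter, tape, parts_box above 0.01 m or angle between any of mug, meter, tape, parts_box's own z axis and vertical above 0.3 rad).
It also fails if it takes over 45 s, if anything falls off the work surface, if the arm or the gripper's body presses on something with over 40 N, if the wrist force passes 120 N, or if a joint passes its speed limit or range.

## Working session

There is one attempt and no reset: what is moved stays moved. The work goes in short steps, Python scripts to look and compute and a tool call to move; the robot and the scene stay as the last step left them, time stands still between calls to the robot, and variables do not carry over. Pictures are saved under pics/ and viewed, and the job is handed in when it is done.

Besides the shell and the picture viewer there is one more tool, called after ">>>" as a command line: name --pt "numbers of a row" for each row, then --argument value for the rest. step_arm: Moves the arm, as the interface text tells. Its arguments: {"type":"object","properties":{"increments":{"type":"array"},"force":{"type":"number"}},"required":["increments"]}

```bash
mkdir -p pics
python3 - <<'E'
from station import ctrl
import cv2
s=ctrl.observe();print(s)
for n in("scene","top","wrist"):
    f=ctrl.grab_frame(n);cv2.imwrite(f"pics/{n}0.png",f);print(n,ctrl.get_calibration(n))
for q in("unit_a","reset_a_top","rocker_a_mid"):
    for r in ctrl.search_frame(q,"top"):print(q,r)
E
```

```text
{'time_s': 0.0, 'q': array([-1.30603290e+00,  2.87163473e-01,  1.57815619e+00,  4.52571729e-05,
        1.27864166e+00, -1.49960536e-01]), 'qvel': array([ 0.00172333,  0.00047379,  0.00044051, -0.00048203,  0.00023281,
        0.00031813]), 'tau': array([ 6.93229367e-06, -4.05982089e+01, -2.92627788e+01, -1.57187519e-04,
        5.74881735e-03,  5.12665835e-06]), 'tool_pos': array([ 271.85881891, -617.06468933,  209.95998904]), 'orientation': array([ 9.78578092e-01,  2.05872568e-01, -4.63188568e-05, -1.18362612e-03]), 'wrist_force': array([-0.86604   ,  0.25952145, -0.60155161]), 'moment': array([ 0.01383183, -0.04738817,  0.00234548]), 'width': 85.6120957275572}
scene {'camera_matrix': array([[365.04897914,   0.        , 249.54233267],
       [  0.        , 365.04897914, 189.14325041],
       [  0.        ,   0.        ,   1.        ]]), 'position': array([1142.85388357, -557.434922  ,  590.37601218]), 'orientation': array([0.44275752, 0.17214183, 0.33625117, 0.81318394])}
top {'camera_matrix': array([[399.5247756 ,   0.        , 250.32815153],
       [  0.        , 399.5247756 , 19
[... 471 characters left out ...]
71658061e+01],
       [ 9.99999701e-01,  7.72213270e-04,  4.25322365e-05,
        -4.68070027e-01],
       [-1.93503254e-04,  3.03070500e-01, -9.52968118e-01,
        -1.61355576e+02],
       [ 0.00000000e+00,  0.00000000e+00,  0.00000000e+00,
         1.00000000e+00]])}
unit_a {'rect': [166.4, 192.1, 39.6, 63.9], 'score': 0.95}
unit_a {'rect': [308.4, 190.7, 34.5, 63.5], 'score': 0.92}
unit_a {'rect': [244.8, 176.1, 35.3, 68.1], 'score': 0.79}
unit_a {'rect': [135.3, 125.7, 63.4, 48.9], 'score': 0.72}
rocker_a_mid {'rect': [256.2, 185.0, 12.4, 21.7], 'score': 0.6}
rocker_a_mid {'rect': [145.6, 141.7, 15.7, 9.0], 'score': 0.58}
rocker_a_mid {'rect': [245.8, 175.4, 38.3, 70.0], 'score': 0.45}
```

Run:
```python
import cv2
f=cv2.imread("pics/top0.png")
cv2.imwrite("pics/topcrop.png",cv2.resize(f[100:280,110:370],None,fx=3,fy=3,interpolation=cv2.INTER_CUBIC))
```

```text
(no output)
```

View pics/topcrop.png

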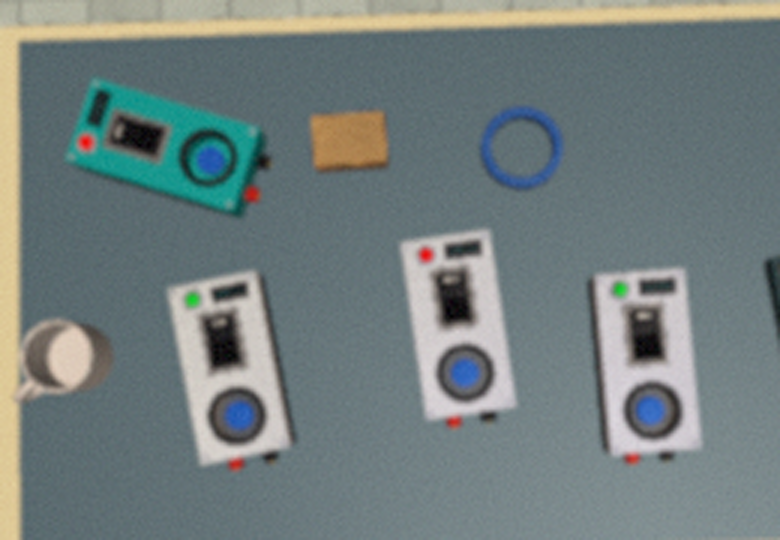

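View pics/scene0.png

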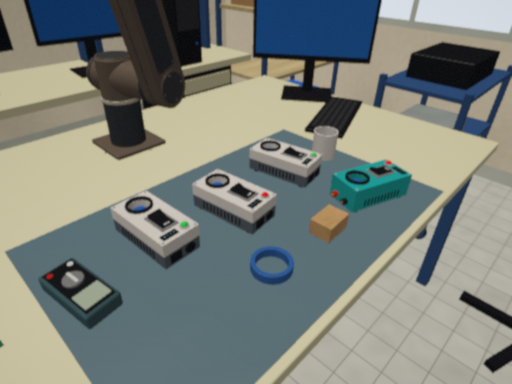

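Candidates: the grey red-lamp unit with its lamp at top-view pixel (252,185), well (265,224), the turquoise look-alike at (165,150), and green-lamp grey units at (188,222) and (325,222). I choose the grey red-lamp one in the middle. Next I fit its pose.

```bash
cat > h.py <<'E'
import numpy as np
from scipy.spatial.transform import Rotation as R
from scipy.optimize import least_squares
from station import ctrl
def cam(n,s=None):
    c=ctrl.get_calibration(n);K=c["camera_matrix"]
    if n=="wrist":
        T=np.eye(4);T[:3,:3]=R.from_quat(s["orientation"]).as_matrix();T[:3,3]=s["tool_pos"]
        M=T@c["T_tool_cam"];return K,M[:3,:3],M[:3,3]
    return K,R.from_quat(c["orientation"]).as_matrix(),np.array(c["position"])
def proj(P,C):
    K,Rm,p=C;q=(np.atleast_2d(P)-p)@Rm;q=q*[1,-1,-1];u=q@K.T;return u[:,:2]/u[:,2:]
def back(px,z,C):
    K,Rm,p=C;d=np.linalg.inv(K)@[px[0],px[1],1];d=Rm@(d*[1,-1,-1]);return p+d*(z-p[2])/d[2]
LOC=dict(fl=(-100,50,76),fr=(-100,-50,76),bl=(100,50,76),br=(100,-50,76),well=(-55,0,84),lamp=(82,24,78),rock=(30,0,81))
def fit(obs,C,g):
    k=list(obs);L=np.array([LOC[i] for i in k],float);U=np.array([obs[i] for i in k])
    def w(x):
        c,s=np.cos(x[2]),np.sin(x[2]);P=L.copy();P[:,0]=x[0]+c*L[:,0]-s*L[:,1];P[:,1]=x[1]+s*L[:,0]+c*L[:,1];return P
    r=least_squares(lambda x:(proj(w(x),C)-U).ravel(),g,x_scale=[10,10,.1]);
    return r.x,r.fun.reshape(-1,2),dict(zip(k,w(r.x).round(1)))
E
python3 - <<'E'
from h import *
C=cam("top")
o=dict(bl=(400,242),br=(490,230),fr=(517,408),fl=(427,420),well=(465,373),lamp=(426,255),rock=(454,297))
o={k:(110+v[0]/3,100+v[1]/3) for k,v in o.items()}
for k in o: print(k,back(o[k],LOC[k][2],C).round(1))
print(fit(o,C,[600,0,0]))
for k,v in dict(wc=((652,410),84),rc=((647,333),81),wb=((237,415),84),mug=((60,355),92)).items():print(k,back((110+v[0][0]/3,100+v[0][1]/3),v[1],C))
E
```

```text
bl [662.   42.3  76. ]
br [672.5 -59.2  76. ]
fr [472.7 -82.5  76. ]
fl [462.3  17.8  76. ]
well [513.2 -25.8  84. ]
lamp [646.2  13.5  78. ]
rock [598.  -16.3  81. ]
(array([ 5.67575771e+02, -2.00900279e+01,  1.15953511e-01]), array([[ 0.35734337,  0.24572444],
       [-0.30024264, -0.04498439],
       [-0.37251595, -0.38156931],
       [-0.05975204, -0.03707322],
       [ 0.1931541 ,  0.05671456],
       [ 0.08858731, -0.00447502],
       [ 0.09550507,  0.17509727]]), {'bl': array([661.1,  41.1,  76. ]), 'br': array([672.7, -58.2,  76. ]), 'fr': array([474. , -81.3,  76. ]), 'fl': array([462.5,  18. ,  76. ]), 'well': array([512.9, -26.5,  84. ]), 'lamp': array([646.2,  13.2,  78. ]), 'rock': array([597.4, -16.6,  81. ])})
wc [ 466.5366096 -230.599049    84.       ]
rc [ 551.58882842 -229.32455896   81.        ]
wb [474.12647224 227.74355544  84.        ]
mug [545.92453469 421.29400965  92.        ]
```

The fit puts the unit at (567.6, −20.1) with a yaw of 0.116. I'll move over it with the fingers shut and take a close look.

>>> step_arm --pt "0 0 0 39.5 -36.5 0 255" --pt "0 0 0 39.5 -36.5 0 255" --pt "0 0 0 39.5 -36.5 0 255" --pt "0 0 0 39.5 -36.5 0 255" --pt "0 0 0 39.5 -36.5 0 255" --pt "0 0 0 39.5 -36.5 0 255" --pt "0 0 0 39.5 -36.5 0 255" --pt "0 0 0 39.5 -36.5 0 255" --pt "0 0 0 39.5 -36.5 0 255" --pt "0 0 0 39.5 -36.5 0 255" --pt "0 0 0 39.5 -36.5 0 255" --pt "0 0 0 39.5 -36.5 0 255" --force 40

```text
time_s: 1.8
tool_pos: [536.8, -11.5, 212.2]
orientation: [0.979, 0.202, 0.003, 0.002]
wrist_force: [0.7, -0.8, -0.2]
width: -0.2
```

>>> step_arm --pt "0 0 0.15 0 0 0 255" --pt "0 0 0.15 0 0 0 255" --pt "0 0 0 0 0 0 255"

```text
time_s: 2.17
tool_pos: [537.7, -6.7, 212.3]
orientation: [0.999, 0.053, 0.003, 0.001]
wrist_force: [0.5, 0.4, -0.6]
width: 0.3
```

```bash
cat > look.py <<'E'
import sys,cv2
from h import *
s=ctrl.observe();f=ctrl.grab_frame("wrist");cv2.imwrite(f"pics/{sys.argv[1]}.png",f)
M=R.from_quat(s["orientation"]).as_matrix()
print(s["time_s"],s["tool_pos"].round(1),"yaw",np.arctan2(M[1,0],M[0,0]).round(3),"z",M[:,2].round(4),s["wrist_force"].round(1),s["width"])
np.savez("pics/last.npz",o=s["orientation"],p=s["tool_pos"])
C=cam("wrist",s)
for q in("reset_a_top","rocker_a_mid","well_a","unit_a"):
    for r in ctrl.search_frame(q,"wrist"):print(q,r)
E
python3 look.py w1
```

```text
2.175 [537.7  -6.7 212.3] yaw 0.107 z [ 0.0067 -0.0021 -1.    ] [ 0.5  0.4 -0.6] 0.29732204906542414
reset_a_top {'rect': [440.8, 247.0, 26.2, 24.5], 'score': 0.67}
reset_a_top {'rect': [249.5, 178.6, 32.8, 33.4], 'score': 0.62}
reset_a_top {'rect': [1.3, 37.8, 95.5, 220.6], 'score': 0.41}
rocker_a_mid {'rect': [247.7, 73.9, 42.4, 72.6], 'score': 0.59}
rocker_a_mid {'rect': [1.8, 35.7, 94.1, 217.4], 'score': 0.4}
well_a {'rect': [210.7, 27.7, 118.4, 215.7], 'score': 0.75}
well_a {'rect': [379.5, 100.7, 132.5, 204.3], 'score': 0.67}
unit_a {'rect': [208.4, 22.0, 120.2, 221.1], 'score': 0.87}
unit_a {'rect': [2.3, 37.9, 95.2, 217.1], 'score': 0.75}
unit_a {'rect': [382.5, 106.1, 128.2, 197.7], 'score': 0.56}
```

View pics/w1.png

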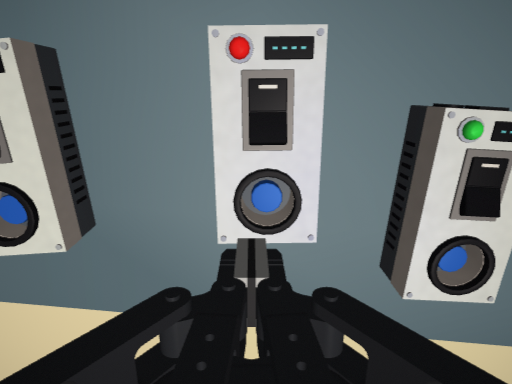

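The wrist view shows the red-lamp grey unit in the centre: lamp (239,48), rocker (268,110), well (267,202). The green units are to the left and right. I refit the pose from these pixels.

Run:
```python
from h import *
d=np.load("pics/last.npz");C=cam("wrist",dict(orientation=d["o"],tool_pos=d["p"]))
o=dict(bl=(209,26),br=(327,25),fr=(317,242.5),fl=(217,243),lamp=(239,48),well=(267.5,202))
x,r,w=fit(o,C,[567,-20,.11]);print(x,r.round(1),w)
M=R.from_quat(d["o"]).as_matrix()
c,s=np.cos(x[2]),np.sin(x[2])
for n,lx,z in(("front",11,110),("well",-55,110),("far",48,110)):
    P=np.array([x[0]+c*lx,x[1]+s*lx,z]);print(n,P,"tool",M.T@(P-d["p"]))
```

```text
[ 5.68524761e+02 -1.85450923e+01  1.16257458e-01] [[-1.4 -1. ]
 [ 1.2 -1.3]
 [-0.7  0.4]
 [ 0.5  0.9]
 [ 0.4 -0. ]
 [ 0.   2. ]] {'bl': array([662. ,  42.7,  76. ]), 'br': array([673.6, -56.6,  76. ]), 'fr': array([475. , -79.8,  76. ]), 'fl': array([463.4,  19.5,  76. ]), 'lamp': array([647.2,  14.8,  78. ]), 'well': array([513.9, -24.9,  84. ])}
front [579.45050749 -17.26913901 110.        ] tool [ 39.73302586  14.70046874 102.55861375]
well [513.89602664 -24.92485848 110.        ] tool [-26.26265221  15.32593069 102.13520577]
far [616.20074676 -12.97729628 110.        ] tool [ 76.73060295  14.34983098 102.79597883]
```

>>> step_arm --pt "0 0 0 20 7 48 255" --pt "0 0 0 19 7 48 255" --pt "0 0 0 0 0 0 255"

```text
time_s: 2.8
tool_pos: [580.9, -18.8, 116.5]
orientation: [0.999, 0.053, 0.005, 0.002]
wrist_force: [0.2, 1.0, -0.5]
width: -0.2
```

```bash
python3 look.py w2
```

```text
2.8 [580.9 -18.8 116.5] yaw 0.106 z [ 0.0111 -0.0031 -0.9999] [ 0.2  1.  -0.5] -0.17248995346267715
rocker_a_mid {'rect': [219.3, 140.0, 58.5, 91.9], 'score': 0.91}
well_a {'rect': [0.0, 174.7, 41.7, 170.5], 'score': 0.75}
well_a {'rect': [161.6, 70.8, 172.7, 277.1], 'score': 0.66}
well_a {'rect': [399.8, 157.3, 112.2, 226.7], 'score': 0.62}
well_a {'rect': [486.4, 352.3, 23.6, 23.6], 'score': 0.57}
unit_a {'rect': [399.9, 162.4, 112.1, 219.5], 'score': 0.9}
unit_a {'rect': [1.0, 174.1, 41.5, 171.4], 'score': 0.86}
unit_a {'rect': [163.4, 69.3, 169.9, 277.1], 'score': 0.59}
```

View pics/w2.png

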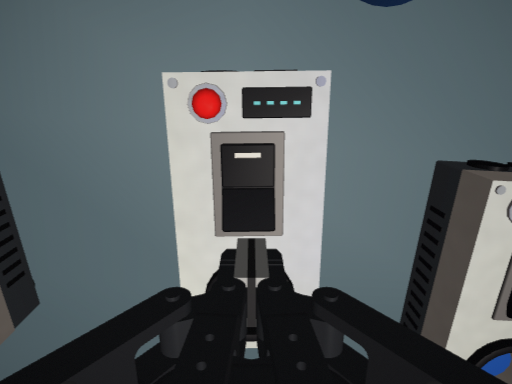

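The rocker is straight ahead, with its mid line at (248,187) and the lamp at (206,103). I'll check that against the model before pressing.

Run:
```python
from h import *
d=np.load("pics/last.npz");C=cam("wrist",dict(orientation=d["o"],tool_pos=d["p"]))
m=back((248,187),81,C);l=back((206,103),78,C);print(m,l)
print(fit(dict(bl=(164,72),br=(330,71),lamp=(206.5,103),rock=(248,187)),C,[568,-19,.11]))
```

```text
[599.05746875 -14.72644471  81.        ] [647.44232267  15.47082015  78.        ]
(array([ 5.68528360e+02, -1.80489558e+01,  1.11219624e-01]), array([[-2.40372917, -0.43346284],
       [ 2.09812987, -0.38892337],
       [ 0.44016675,  0.24963799],
       [-0.12689267,  1.07452182]]), {'bl': array([662.4,  42.7,  76. ]), 'br': array([673.5, -56.6,  76. ]), 'lamp': array([647.4,  14.9,  78. ]), 'rock': array([598.3, -14.7,  81. ])})
```

>>> step_arm --pt "0 0 0 0 0 16 255" --pt "0 0 0 0 0 6 255" --pt "0 0 0 0 0 0 255"

```text
time_s: 3.42
tool_pos: [585.8, -19.0, 103.7]
orientation: [0.998, 0.054, 0.014, 0.004]
wrist_force: [0.1, -0.6, 0.3]
width: 0.4
```

Tilt and x drifted a little, so I correct both before pressing.

>>> step_arm --pt "0.007 -0.028 0 -5 -2 0 255" --pt "0 0 0 0 0 0 255"

```text
time_s: 3.68
tool_pos: [580.4, -17.4, 103.7]
orientation: [0.999, 0.054, -0.001, 0.001]
wrist_force: [-0.3, 0.2, -0.1]
width: -0.2
```

```bash
cat > st.py <<'E'
from h import *
s=ctrl.observe();M=R.from_quat(s["orientation"]).as_matrix()
print(s["time_s"],s["tool_pos"].round(1),"yaw",np.arctan2(M[1,0],M[0,0]).round(3),"z",M[:,2].round(4),s["wrist_force"].round(1),s["qvel"].round(3))
x=np.array([568.5,-18.3]);a=.114;D=s["tool_pos"][:2]-x;print("local",(np.cos(a)*D[0]+np.sin(a)*D[1]).round(1),(-np.sin(a)*D[0]+np.cos(a)*D[1]).round(1))
print("corr turn xy",(M.T@np.array([0,0,-1])).round(4))
E
python3 st.py
```

```text
3.675 [580.4 -17.4 103.7] yaw 0.108 z [-0.0011 -0.0026 -1.    ] [-0.3  0.2 -0.1] [ 0.001 -0.002  0.003 -0.001 -0.    -0.001]
local 11.9 -0.5
corr turn xy [ 0.0014 -0.0025  1.    ]
```

>>> step_arm --pt "0 0 0 0 0 8 255" --pt "0 0 0 0 0 4 255" --pt "0 0 0 0 0 0 255"

```text
time_s: 4.05
tool_pos: [580.4, -17.5, 90.8]
orientation: [0.999, 0.054, -0.001, 0.001]
wrist_force: [-0.2, -0.5, -0.4]
width: -0.4
```

```bash
python3 st.py
```

```text
4.05 [580.4 -17.5  90.8] yaw 0.108 z [-0.0012 -0.0025 -1.    ] [-0.2 -0.5 -0.4] [-0.002 -0.     0.001 -0.    -0.001  0.001]
local 11.9 -0.5
corr turn xy [ 0.0015 -0.0024  1.    ]
```

>>> step_arm --pt "0 0 0 0 0 4 255" --pt "0 0 0 0 0 4 255" --pt "0 0 0 0 0 1.5 255" --pt "0 0 0 0 0 0 255"

```text
time_s: 4.55
tool_pos: [580.3, -17.5, 80.5]
orientation: [0.999, 0.054, -0.001, 0.001]
wrist_force: [0.3, -0.0, -0.4]
width: 0.1
```

```bash
python3 st.py
```

```text
4.55 [580.3 -17.5  80.5] yaw 0.107 z [-0.0014 -0.0025 -1.    ] [ 0.3 -0.  -0.4] [-0.     0.001 -0.001 -0.002 -0.001  0.   ]
local 11.9 -0.6
corr turn xy [ 0.0016 -0.0024  1.    ]
```

>>> step_arm --pt "0 0 0 0 0 1 255" --pt "0 0 0 0 0 1 255" --pt "0 0 0 0 0 0 255"

```text
time_s: 4.92
tool_pos: [580.5, -17.5, 78.7]
orientation: [0.999, 0.054, -0.0, 0.001]
wrist_force: [-0.1, -0.2, 0.5]
width: -0.2
```

```bash
python3 st.py
```

```text
4.925 [580.5 -17.5  78.7] yaw 0.108 z [-8.0e-04 -2.6e-03 -1.0e+00] [-0.1 -0.2  0.5] [ 0.    -0.003 -0.004 -0.003  0.001  0.001]
local 12.0 -0.6
corr turn xy [ 0.0011 -0.0026  1.    ]
```

```bash
python3 look.py w3
python3 - <<'E'
from station import ctrl
import cv2
f=ctrl.grab_frame("scene");cv2.imwrite("pics/s3.png",cv2.resize(f[80:260,120:340],None,fx=3,fy=3,interpolation=cv2.INTER_CUBIC))
E
```

```text
4.925 [580.5 -17.5  78.7] yaw 0.108 z [-8.0e-04 -2.6e-03 -1.0e+00] [-0.1 -0.2  0.5] -0.21617920198874188
rocker_a_mid {'rect': [217.3, 151.0, 71.2, 110.0], 'score': 0.89}
well_a {'rect': [144.4, 65.4, 211.1, 296.7], 'score': 0.97}
well_a {'rect': [0.0, 283.6, 17.9, 61.7], 'score': 0.85}
well_a {'rect': [423.9, 170.3, 88.1, 213.7], 'score': 0.76}
unit_a {'rect': [425.7, 171.0, 86.3, 212.3], 'score': 0.97}
unit_a {'rect': [1.4, 286.2, 15.3, 55.1], 'score': 0.78}
unit_a {'rect': [144.9, 62.0, 207.2, 297.6], 'score': 0.76}
```

View pics/w3.png

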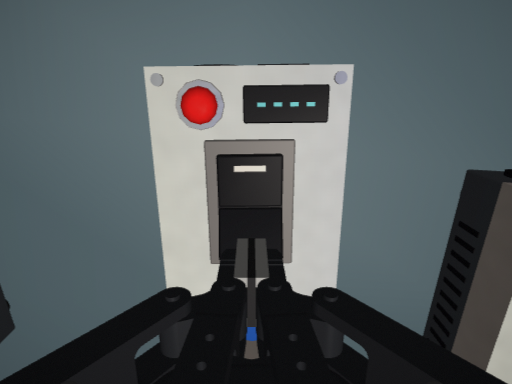

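View pics/s3.png

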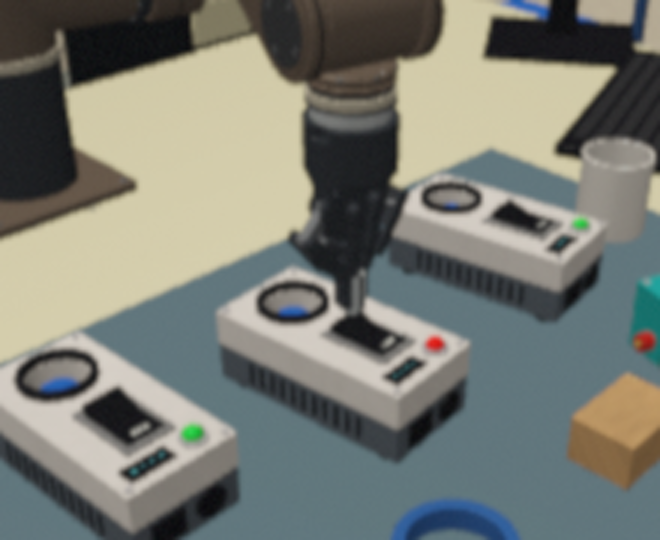

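Run:
```python
from h import *
d=np.load("pics/last.npz");C=cam("wrist",dict(orientation=d["o"],tool_pos=d["p"]))
M=R.from_quat(d["o"]).as_matrix()
for t in([0,0,0],[11,0,0],[-11,0,0],[11,14,0],[0,0,-19],[0,0,3]):print(t,proj(d["p"]+M@np.array(t),C))
obs=dict(bl=(146,67),br=(352,66),lamp=(200,104),rock=(250,207));print(fit(obs,C,[568,-19,.11]))
Cs=cam("scene");print(proj(d["p"],Cs), (proj(d["p"],Cs)-[120,80])*3)
x=np.array([568.5,-18.3]);c,s=np.cos(.114),np.sin(.114)
for l in([2,0,91],[2,0,81],[30,0,81],[58,0,81],[58,0,91]):
  P=np.array([x[0]+c*l[0]-s*l[1],x[1]+s*l[0]+c*l[1],l[2]]);print(l,proj(P,C),(proj(P,Cs)-[120,80])*3)
```

```text
[0, 0, 0] [[251.74282775 237.47174483]]
[11, 0, 0] [[251.74084167 218.77645031]]
[-11, 0, 0] [[251.74474046 255.47642857]]
[11, 14, 0] [[277.85795765 218.75452137]]
[0, 0, -19] [[251.83692511 254.32096618]]
[0, 0, 3] [[251.7297011  235.12126533]]
(array([ 5.68305898e+02, -1.79080396e+01,  1.09754749e-01]), array([[-2.75125295, -1.11717824],
       [ 3.15980453, -0.74155556],
       [-0.28198031,  1.39173151],
       [-0.13499711,  1.3999185 ]]), {'bl': array([662.2,  42.7,  76. ]), 'br': array([673.2, -56.7,  76. ]), 'lamp': array([647.2,  14.9,  78. ]), 'rock': array([598.1, -14.6,  81. ])})
[[236.46899962 189.04651204]] [[349.40699885 327.13953612]]
[2, 0, 91] [[250.84604495 265.41177459]] [[340.70459179 310.61802507]]
[2, 0, 81] [[250.80333315 255.97560703]] [[340.77735433 320.49529588]]
[30, 0, 81] [[250.40622432 208.12922001]] [[366.3025099  331.97814379]]
[58, 0, 81] [[249.96711082 155.22182486]] [[392.62318922 343.81886917]]
[58, 0, 91] [[249.96201256 159.3798344 ]] [[392.86340161 333.77371139]]
```

Run:
```python
import cv2,numpy as np
from station import ctrl
a=cv2.imread("pics/scene0.png")[150:230,185:285];f=ctrl.grab_frame("scene");cv2.imwrite("pics/s3f.png",f);b=f[150:230,185:285]
o=np.hstack([cv2.resize(i,None,fx=4,fy=4,interpolation=cv2.INTER_CUBIC) for i in(a,b)])
w=cv2.imread("pics/w3.png")[130:290,170:330];w2=cv2.imread("pics/w2.png")[120:280,170:330]
o2=np.hstack([cv2.resize(i,(400,270),interpolation=cv2.INTER_CUBIC) for i in(w2,w)])
o=np.vstack([o,o2]);o=np.clip(o.astype(float)*1.6+10,0,255).astype(np.uint8)
cv2.imwrite("pics/cmp.png",o);print(o.shape)
```

```text
(590, 800, 3)
```

View pics/cmp.png

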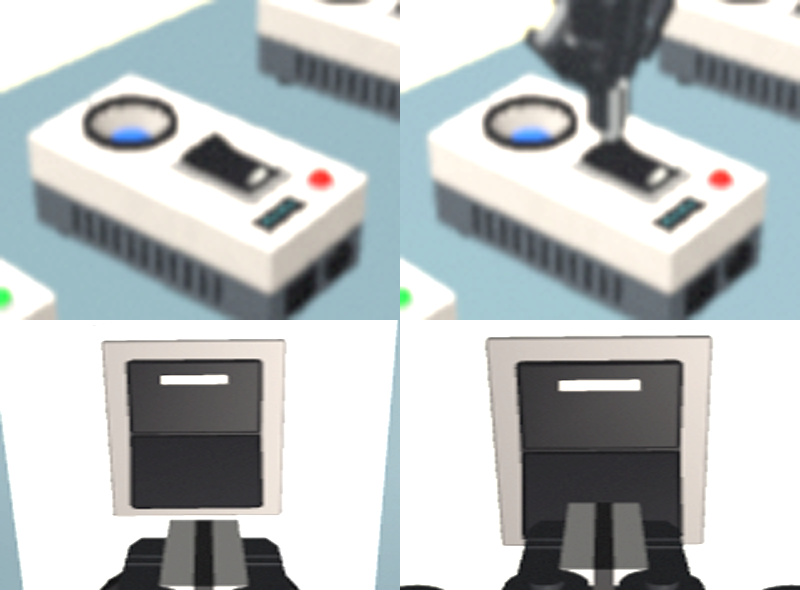

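The rocker is still ON and untouched: the visible fingertip stands about 13 mm above the reported TCP. I'll keep going down slowly, watching the force.

>>> step_arm --pt "0 0 0 0 0 2 255" --pt "0 0 0 0 0 1.5 255" --pt "0 0 0 0 0 0 255"

```text
time_s: 5.65
tool_pos: [580.5, -17.5, 75.0]
orientation: [0.999, 0.054, -0.0, 0.001]
wrist_force: [-0.2, -0.1, 0.8]
width: -0.3
```

```bash
python3 st.py
```

```text
5.65 [580.5 -17.5  75. ] yaw 0.108 z [-8.0e-04 -2.7e-03 -1.0e+00] [-0.2 -0.1  0.8] [-0.001  0.002  0.     0.    -0.001  0.   ]
local 12.0 -0.6
corr turn xy [ 0.0011 -0.0026  1.    ]
```

>>> step_arm --pt "0 0 0 0 0 2 255" --pt "0 0 0 0 0 0 255"

```text
time_s: 5.9
tool_pos: [580.5, -17.6, 72.7]
orientation: [0.999, 0.054, -0.001, 0.001]
wrist_force: [0.1, -0.1, 0.4]
width: 0.1
```

>>> step_arm --pt "0 0 0 0 0 2 255" --pt "0 0 0 0 0 0 255"

```text
time_s: 6.15
tool_pos: [580.7, -17.6, 70.8]
orientation: [0.999, 0.054, -0.0, 0.001]
wrist_force: [0.2, -0.7, 0.3]
width: 0.2
```

```bash
python3 st.py;python3 - <<'E'
import cv2,numpy as np
from station import ctrl
f=ctrl.grab_frame("scene")[150:230,185:285];w=ctrl.grab_frame("wrist")[130:290,170:330]
o=np.hstack([cv2.resize(i,(400,320),interpolation=cv2.INTER_CUBIC) for i in(f,w)])
o=np.clip(o.astype(float)*1.6+10,0,255).astype(np.uint8)
cv2.imwrite("pics/cmp2.png",o)
E
```

```text
6.15 [580.7 -17.6  70.8] yaw 0.107 z [-5.0e-04 -2.7e-03 -1.0e+00] [ 0.2 -0.7  0.3] [ 0.001 -0.001 -0.001  0.     0.003  0.   ]
local 12.2 -0.7
corr turn xy [ 7.0e-04 -2.6e-03  1.0e+00]
```

View pics/cmp2.png

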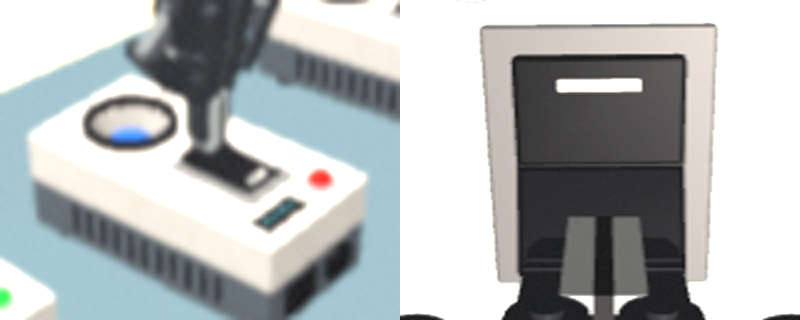

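>>> step_arm --pt "0 0 0 0 0 2 255" --pt "0 0 0 0 0 0 255"

```text
time_s: 6.5
tool_pos: [580.4, -17.7, 69.3]
orientation: [0.999, 0.054, -0.001, 0.001]
wrist_force: [-0.5, -0.3, 0.8]
width: -0.2
```

>>> step_arm --pt "0 0 0 0 0 1.5 255" --pt "0 0 0 0 0 0 255"

```text
time_s: 6.75
tool_pos: [580.6, -17.7, 68.0]
orientation: [0.999, 0.054, -0.001, 0.001]
wrist_force: [0.3, 1.3, 0.2]
width: 0.1
```

```bash
python3 st.py;python3 - <<'E'
import cv2,numpy as np
from station import ctrl
f=ctrl.grab_frame("scene")[150:230,185:285];w=ctrl.grab_frame("wrist")[130:290,170:330]
o=np.hstack([cv2.resize(i,(400,320),interpolation=cv2.INTER_CUBIC) for i in(f,w)])
o=np.clip(o.astype(float)*1.6+10,0,255).astype(np.uint8)
cv2.imwrite("pics/cmp3.png",o)
E
```

```text
6.75 [580.6 -17.7  68. ] yaw 0.108 z [-0.0011 -0.0029 -1.    ] [0.3 1.3 0.2] [ 0.    -0.001 -0.     0.003 -0.004 -0.001]
local 12.1 -0.7
corr turn xy [ 0.0014 -0.0028  1.    ]
```

View pics/cmp3.png

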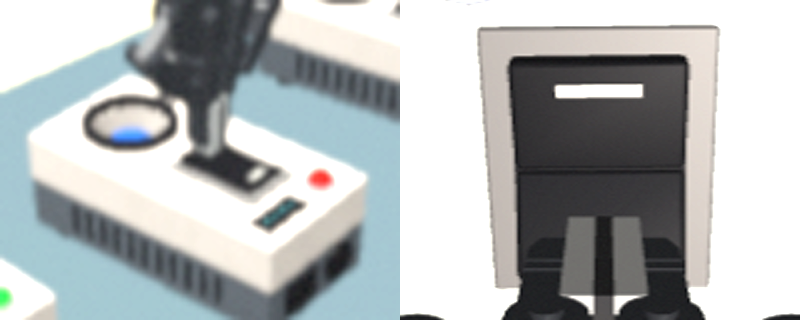

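The rocker is tilting now: the two halves show equal shading. I continue down.

>>> step_arm --pt "0 0 0 0 0 1.5 255" --pt "0 0 0 0 0 1.5 255" --pt "0 0 0 0 0 0 255"

```text
time_s: 7.22
tool_pos: [580.3, -17.7, 65.0]
orientation: [0.999, 0.054, -0.001, 0.001]
wrist_force: [-0.8, -0.7, 1.5]
width: -0.0
```

>>> step_arm --pt "0 0 0 0 0 1 255" --pt "0 0 0 0 0 0 255"

```text
time_s: 7.48
tool_pos: [580.2, -17.7, 63.9]
orientation: [0.999, 0.054, -0.001, 0.001]
wrist_force: [-1.3, -0.2, 2.2]
width: -0.4
```

```bash
cat > cmp.py <<'E'
import cv2,numpy as np,sys
from station import ctrl
f=ctrl.grab_frame("scene")[150:230,185:285];w=ctrl.grab_frame("wrist")[130:290,170:330]
o=np.hstack([cv2.resize(i,(400,320),interpolation=cv2.INTER_CUBIC) for i in(f,w)])
o=np.clip(o.astype(float)*1.6+10,0,255).astype(np.uint8)
cv2.imwrite(f"pics/{sys.argv[1]}.png",o)
E
python3 st.py; python3 cmp.py cmp4
```

```text
7.475 [580.2 -17.7  63.9] yaw 0.108 z [-0.0023 -0.003  -1.    ] [-1.3 -0.2  2.2] [-0.001 -0.003 -0.001  0.001  0.001 -0.001]
local 11.7 -0.8
corr turn xy [ 0.0026 -0.0027  1.    ]
```

View pics/cmp4.png

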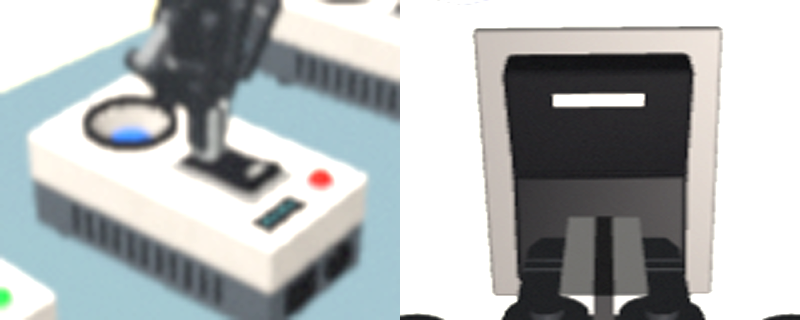

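>>> step_arm --pt "0 0 0 0 0 1 255" --pt "0 0 0 0 0 1 255" --pt "0 0 0 0 0 0 255"

```text
time_s: 7.95
tool_pos: [580.1, -17.8, 61.8]
orientation: [0.999, 0.054, -0.001, 0.001]
wrist_force: [-1.6, 0.7, 1.6]
width: 0.1
```

```bash
python3 st.py; python3 cmp.py cmp5
```

```text
7.95 [580.1 -17.8  61.8] yaw 0.108 z [-0.0028 -0.003  -1.    ] [-1.6  0.7  1.6] [-0.001  0.001  0.001  0.003 -0.    -0.001]
local 11.5 -0.8
corr turn xy [ 0.0031 -0.0027  1.    ]
```

View pics/cmp5.png

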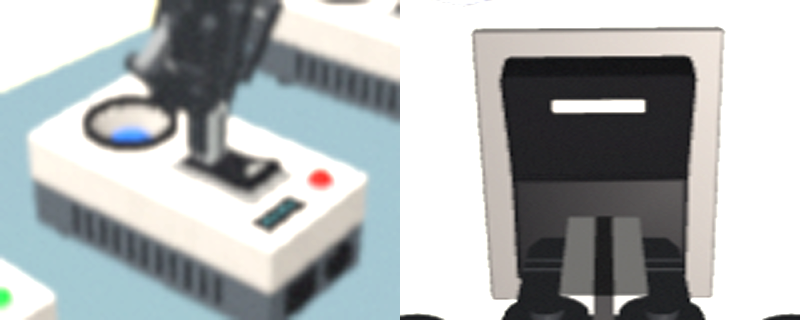

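>>> step_arm --pt "0 0 0 0 0 1 255" --pt "0 0 0 0 0 1 255" --pt "0 0 0 0 0 0 255"

```text
time_s: 8.43
tool_pos: [580.4, -17.8, 61.1]
orientation: [0.999, 0.054, -0.001, 0.001]
wrist_force: [0.6, 0.6, -0.1]
width: 0.1
```

```bash
python3 st.py; python3 cmp.py cmp6
```

```text
8.425 [580.4 -17.8  61.1] yaw 0.108 z [-0.0026 -0.003  -1.    ] [ 0.6  0.6 -0.1] [ 0.001 -0.001 -0.    -0.     0.005  0.   ]
local 11.9 -0.8
corr turn xy [ 0.0029 -0.0027  1.    ]
```

View pics/cmp6.png

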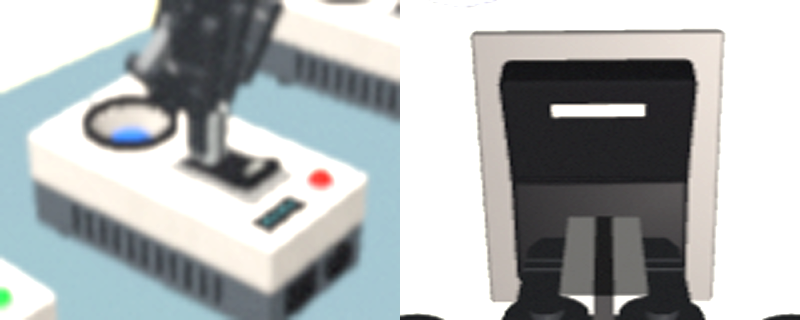

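>>> step_arm --pt "0 0 0 0 0 2 255" --pt "0 0 0 0 0 2 255" --pt "0 0 0 0 0 0 255"

```text
time_s: 8.9
tool_pos: [580.8, -17.8, 61.3]
orientation: [0.999, 0.054, -0.002, 0.001]
wrist_force: [-0.2, -0.2, -0.1]
width: 0.1
```

```bash
python3 st.py; python3 cmp.py cmp7
```

```text
8.9 [580.8 -17.8  61.3] yaw 0.109 z [-0.0043 -0.0031 -1.    ] [-0.2 -0.2 -0.1] [ 0.    -0.007 -0.004 -0.002  0.021  0.   ]
local 12.3 -0.9
corr turn xy [ 0.0046 -0.0026  1.    ]
```

View pics/cmp7.png

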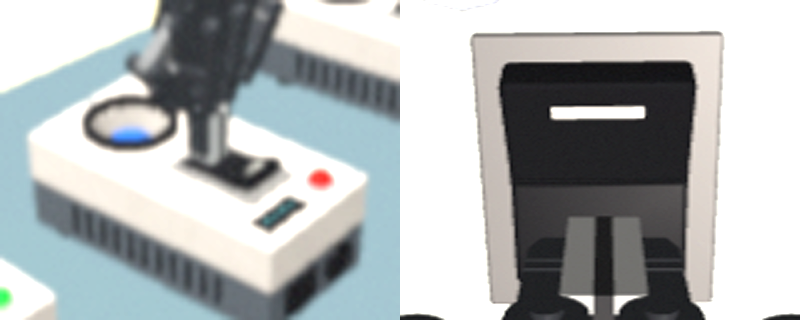

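```bash
python3 -c "
from station import ctrl
s=ctrl.observe();print(s['q'],s['tau'],s['wrist_force'],s['moment'])"
```

```text
[-0.20337516  0.25437554  1.91307172 -0.00460474  0.97769589  1.26158151] [-9.36710648e-02 -3.30562842e+01 -2.36614698e+01 -2.52559996e-02
 -1.83969056e-01  1.38950170e-03] [-0.74692121  0.72131463  3.49039073] [0.02959285 0.04617842 0.01679842]
```

The rocker bottoms out at TCP z≈61, so the real tip is about 20 mm behind the reported TCP. I back off and check the OFF state from above.

>>> step_arm --pt "0.003 -0.004 0 0 0 -20 255" --pt "0 0 0 0 0 -20 255" --pt "0 0 0 -40 0 -5 255" --pt "0 0 0 -27 0 0 255" --pt "0 0 0 0 0 0 255"

```text
time_s: 9.62
tool_pos: [513.2, -25.1, 107.0]
orientation: [0.999, 0.054, -0.004, -0.0]
wrist_force: [0.4, -0.7, 0.3]
width: 0.7
```

```bash
python3 st.py; python3 look.py w4
```

```text
9.625 [513.2 -25.1 107. ] yaw 0.108 z [-8.4e-03 -3.0e-04 -1.0e+00] [ 0.4 -0.7  0.3] [ 0.001  0.011 -0.032  0.003 -0.019 -0.001]
local -55.7 -0.4
corr turn xy [8.3e-03 6.0e-04 1.0e+00]
9.625 [513.2 -25.1 107. ] yaw 0.108 z [-8.4e-03 -3.0e-04 -1.0e+00] [ 0.4 -0.7  0.3] 0.6687775279422098
reset_a_top {'rect': [230.8, 181.4, 46.4, 49.0], 'score': 0.69}
rocker_a_mid {'rect': [216.3, 7.0, 71.3, 120.1], 'score': 0.87}
well_a {'rect': [406.1, 66.0, 105.5, 289.6], 'score': 0.83}
well_a {'rect': [155.2, 0.3, 192.2, 277.5], 'score': 0.58}
unit_a {'rect': [2.1, 176.0, 18.9, 79.2], 'score': 0.71}
unit_a {'rect': [409.7, 70.7, 102.3, 286.4], 'score': 0.64}
unit_a {'rect': [155.3, 0.5, 190.7, 274.2], 'score': 0.62}
```

View pics/w4.png

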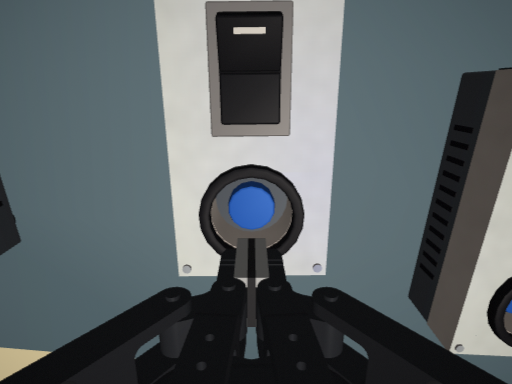

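```bash
python3 - <<'E'
from h import *
d=np.load("pics/last.npz");C=cam("wrist",dict(orientation=d["o"],tool_pos=d["p"]))
print(back((252,213),84,C),back((251.5,206),66,C))
obs=dict(fr=(327,275),fl=(178,276));x,r,_=fit(dict(fr=(327,275),fl=(178,276),well=(252,213)),C,[568,-19,.11]);print(x,r)
c,s=np.cos(x[2]),np.sin(x[2])
for l in([2,17,81],[2,17,91],[30,17,81],[58,17,81],[58,17,91],[58,-17,81],[58,-17,91]):
  P=np.array([x[0]+c*l[0]-s*l[1],x[1]+s*l[0]+c*l[1],l[2]]);print(l,proj(P,C))
E
python3 -c "
import cv2
f=cv2.imread('pics/w4.png')[0:240,180:320];cv2.imwrite('pics/w4z.png',cv2.convertScaleAbs(cv2.resize(f,None,fx=2.5,fy=2.5,interpolation=cv2.INTER_CUBIC),alpha=2,beta=20))"
```

```text
[518.42837052 -24.70154908  84.        ] [516.23189994 -24.65360892  66.        ]
[ 5.70874210e+02 -1.86180016e+01  1.15438995e-01] [[-0.72238515 -2.02690554]
 [ 0.7000417  -2.04326262]
 [ 0.02114315  3.35549139]]
[2, 17, 81] [[221.24286664 121.01055031]]
[2, 17, 91] [[219.60827247 122.89689736]]
[30, 17, 81] [[219.35188803  68.01442965]]
[58, 17, 81] [[217.26238378   9.45447611]]
[58, 17, 91] [[215.20375741   4.76893607]]
[58, -17, 81] [[283.74261413   8.86869084]]
[58, -17, 91] [[285.72673831   4.14483423]]
```

View pics/w4z.png

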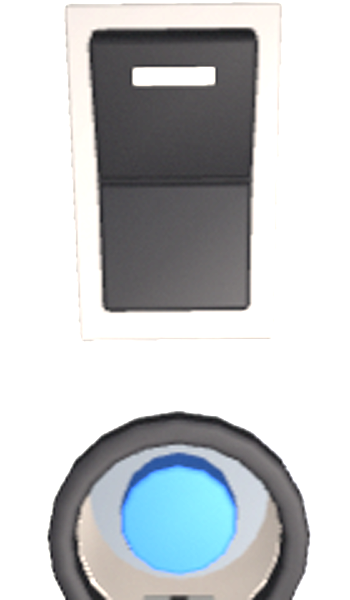

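Run:
```python
from h import *
x=[568.8,-18.3,.114];c,s=np.cos(x[2]),np.sin(x[2])
def W(l):return np.array([x[0]+c*l[0]-s*l[1],x[1]+s*l[0]+c*l[1],l[2]])
q4=np.load("pics/last.npz")
for n,o,p in(("w2",[.999,.053,.005,.002],[580.9,-18.8,116.5]),("w4",q4["o"],q4["p"])):
  C=cam("wrist",dict(orientation=np.array(o),tool_pos=np.array(p)))
  for th in(0,.1,.2,.3,.36):
    a=np.array([0,0]);f=-th+.36;  # front end slope angle, far slope angle th
    def end(sg,ang,y):return W([30+sg*28*np.cos(ang),y,81+28*np.sin(ang)])
    F=[proj(end(1,th,y),C)[0] for y in(17,-17)];N=[proj(end(-1,f,y),C)[0] for y in(17,-17)];P=proj(W([30,0,81]),C)[0]
    wf=F[1][0]-F[0][0];wn=N[1][0]-N[0][0];print(n,th,wf.round(1),wn.round(1),(wf/wn).round(3),"v far,piv,near",F[0][1].round(1),P[1].round(1),N[0][1].round(1))
```

```text
w2 0 55.8 54.0 1.033 v far,piv,near 143.8 187.7 232.3
w2 0.1 56.6 53.3 1.061 v far,piv,near 144.7 187.7 231.8
w2 0.2 57.3 52.6 1.09 v far,piv,near 146.2 187.7 230.9
w2 0.3 58.0 51.9 1.118 v far,piv,near 148.1 187.7 229.6
w2 0.36 58.4 51.5 1.134 v far,piv,near 149.4 187.7 228.7
w4 0 66.2 63.4 1.045 v far,piv,near 13.8 71.8 123.3
w4 0.1 67.3 62.4 1.079 v far,piv,near 13.0 71.8 124.3
w4 0.2 68.3 61.4 1.113 v far,piv,near 12.7 71.8 124.9
w4 0.3 69.3 60.5 1.146 v far,piv,near 13.1 71.8 124.9
w4 0.36 69.9 60.0 1.166 v far,piv,near 13.7 71.8 124.6
```

The size ratio suggests a rocker angle of about 0.28–0.36. The last pushes were only about 3 N, so I'll press again harder to be sure.

>>> step_arm --pt "0 0.008 0 40 0 0 255" --pt "0 0 0 25 0 10 255" --pt "0 0 0 0 0 18 255" --pt "0 0 0 0 0 8 255" --pt "0 0 0 0 0 0 255"

```text
time_s: 10.5
tool_pos: [581.4, -17.5, 67.0]
orientation: [0.998, 0.055, -0.001, -0.001]
wrist_force: [-0.3, -0.3, -0.2]
width: -0.0
```

```bash
python3 st.py
```

```text
10.5 [581.4 -17.5  67. ] yaw 0.11 z [-0.003  0.001 -1.   ] [-0.3 -0.3 -0.2] [-0.    -0.002  0.006 -0.001  0.002  0.   ]
local 12.9 -0.7
corr turn xy [0.0029 0.0014 1.    ]
```

>>> step_arm --pt "0 0.003 0 -3 0 5 255" --pt "0 0 0 0 0 5 255" --pt "0 0 0 0 0 5 255"

```text
time_s: 10.88
tool_pos: [577.8, -18.0, 60.6]
orientation: [0.998, 0.055, -0.002, -0.001]
wrist_force: [-13.3, 2.7, 27.8]
width: -0.2
```

```bash
python3 st.py
```

```text
10.875 [577.8 -18.   60.6] yaw 0.11 z [-0.0035  0.0015 -1.    ] [-13.3   2.7  27.8] [-0.001  0.011 -0.009 -0.003  0.013 -0.002]
local 9.3 -0.8
corr turn xy [0.0033 0.0019 1.    ]
```

28 N at the hard stop, so the rocker is fully OFF. Now up and over the well.

>>> step_arm --pt "0 0 0 0 0 0 255" --pt "0 0 0 0 0 -20 255" --pt "0 0.004 0 0 0 -18 255" --pt "0 0 0 -40 0 0 255" --pt "0 0 0 -21 -1 0 255" --pt "0 0 0 0 0 0 255"

```text
time_s: 11.62
tool_pos: [516.0, -24.5, 103.5]
orientation: [0.998, 0.055, 0.004, -0.0]
wrist_force: [-0.3, -0.0, 0.3]
width: -0.1
```

```bash
python3 st.py; python3 look.py w5; python3 -c "
import cv2,numpy as np
from station import ctrl
f=ctrl.grab_frame('scene')[130:210,170:290]
w=cv2.imread('pics/w5.png')[0:290,150:350]
cv2.imwrite('pics/c5.png',np.hstack([cv2.resize(f,(400,267),interpolation=3)]))
cv2.imwrite('pics/w5z.png',cv2.resize(w,None,fx=2,fy=2))"
```

```text
11.625 [516.  -24.5 103.5] yaw 0.11 z [ 7.1e-03  4.0e-04 -1.0e+00] [-0.3 -0.   0.3] [-0.002  0.003 -0.013  0.002 -0.011 -0.001]
local -52.9 -0.2
corr turn xy [-7.1e-03 -3.0e-04  1.0e+00]
11.625 [516.  -24.5 103.5] yaw 0.11 z [ 7.1e-03  4.0e-04 -1.0e+00] [-0.3 -0.   0.3] -0.13569832292812414
rocker_a_mid {'rect': [214.4, 18.8, 72.9, 114.8], 'score': 0.81}
rocker_a_mid {'rect': [229.6, 189.6, 45.4, 46.7], 'score': 0.44}
well_a {'rect': [411.4, 76.0, 99.4, 291.8], 'score': 0.83}
well_a {'rect': [154.2, 1.5, 194.5, 283.2], 'score': 0.72}
well_a {'rect': [1.7, 187.8, 20.8, 73.0], 'score': 0.56}
unit_a {'rect': [152.5, 0.0, 195.0, 281.9], 'score': 0.98}
unit_a {'rect': [413.5, 75.1, 98.5, 291.8], 'score': 0.82}
unit_a {'rect': [1.9, 187.5, 17.7, 70.0], 'score': 0.8}
```

View pics/c5.png

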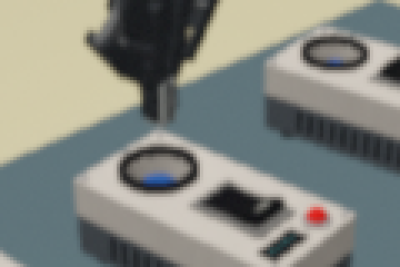

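View pics/w5z.png

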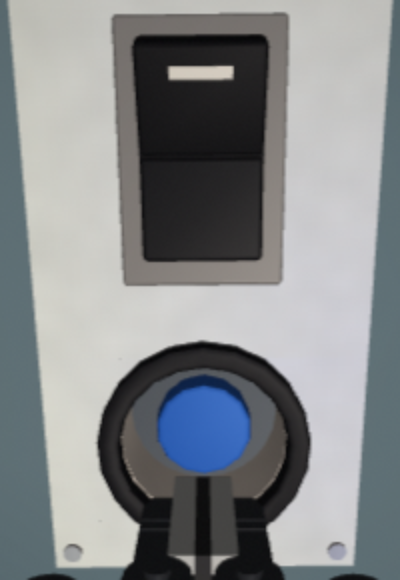

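Run:
```python
from h import *
d=np.load("pics/last.npz");C=cam("wrist",dict(orientation=d["o"],tool_pos=d["p"]))
M=R.from_quat(d["o"]).as_matrix()
for px,z,n in(((252,171),84,"collar far edge"),((199,220),84,"L"),((305,220),84,"R"),((252,190),66,"btn far"),((252,236),66,"btn near")):
  P=back(px,z,C);print(n,P.round(1),"rel tool",(M.T@(P-d["p"])).round(1))
```

```text
collar far edge [548.4 -21.1  84. ] rel tool [32.4  0.2 19.8]
L [514.8   7.2  84. ] rel tool [  2.2 -31.7  19.5]
R [521.8 -56.2  84. ] rel tool [ 2.2 32.1 19.6]
btn far [531.7 -23.   66. ] rel tool [15.5  0.3 37.6]
btn near [499.6 -26.6  66. ] rel tool [-16.8   0.3  37.4]
```

The rocker is OFF, and the collar and button centres lie within 1 mm of the tool axis. I descend into the well.

>>> step_arm --pt "0 -0.007 0 -1 0 0 255" --pt "0 0 0 0 0 20 255" --pt "0 0 0 0 0 16 255" --pt "0 0 0 0 0 8 255" --pt "0 0 0 0 0 0 255"

```text
time_s: 12.55
tool_pos: [518.0, -24.7, 57.6]
orientation: [0.998, 0.056, -0.0, 0.0]
wrist_force: [0.8, -1.3, -0.7]
width: 0.2
```

```bash
python3 st.py; python3 look.py w6|head -1; python3 -c "
import cv2,numpy as np
from station import ctrl
f=ctrl.grab_frame('scene')[130:210,170:290]
w=cv2.imread('pics/w6.png')[90:290,150:350]
cv2.imwrite('pics/c6.png',np.hstack([cv2.resize(f,(450,300),interpolation=3),cv2.resize(w,(300,300))]))"
```

```text
12.55 [518.  -24.7  57.6] yaw 0.111 z [-5.e-04 -5.e-04 -1.e+00] [ 0.8 -1.3 -0.7] [-0.001 -0.001 -0.011  0.001 -0.003 -0.   ]
local -50.9 -0.6
corr turn xy [ 6.e-04 -4.e-04  1.e+00]
12.55 [518.  -24.7  57.6] yaw 0.111 z [-5.e-04 -5.e-04 -1.e+00] [ 0.8 -1.3 -0.7] 0.15280218189519457
```

View pics/c6.png

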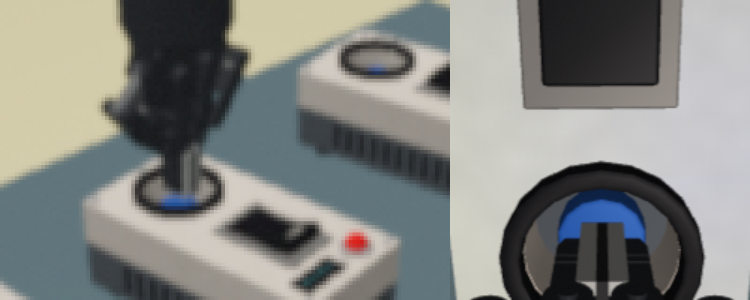

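>>> step_arm --pt "0 0 0 -2.5 0 0 255" --pt "0 0 0 0 0 7 255" --pt "0 0 0 0 0 0 255"

```text
time_s: 13.22
tool_pos: [516.6, -25.3, 52.3]
orientation: [0.998, 0.055, 0.002, 0.001]
wrist_force: [-0.4, -0.9, 0.1]
width: 0.2
```

```bash
python3 st.py
```

```text
13.225 [516.6 -25.3  52.3] yaw 0.111 z [ 0.0037 -0.0014 -1.    ] [-0.4 -0.9  0.1] [-0.001 -0.011 -0.01   0.001 -0.004 -0.   ]
local -52.4 -1.1
corr turn xy [-0.0035 -0.0019  1.    ]
```

>>> step_arm --pt "0 -0.004 0 -1 0 4 255" --pt "0 0 0 0 0 3 255" --pt "0 0 0 0 0 0 255"

```text
time_s: 13.6
tool_pos: [515.5, -25.5, 45.0]
orientation: [0.998, 0.056, -0.001, 0.001]
wrist_force: [-1.2, -0.6, 1.9]
width: 0.1
```

```bash
python3 st.py
```

```text
13.6 [515.5 -25.5  45. ] yaw 0.111 z [-0.0012 -0.0019 -1.    ] [-1.2 -0.6  1.9] [ 0.001 -0.002  0.    -0.     0.005 -0.001]
local -53.5 -1.1
corr turn xy [ 0.0014 -0.0017  1.    ]
```

Contact at 45 as predicted. I press it in.

>>> step_arm --pt "0 0 0 0 0 4 255" --pt "0 0 0 0 0 4 255" --pt "0 0 0 0 0 4 255"

```text
time_s: 13.98
tool_pos: [515.8, -25.6, 38.4]
orientation: [0.998, 0.056, -0.003, 0.0]
wrist_force: [-15.7, 2.8, 35.8]
width: -0.1
```

```bash
python3 st.py
```

```text
13.975 [515.8 -25.6  38.4] yaw 0.112 z [-0.0065 -0.0013 -1.    ] [-15.7   2.8  35.8] [ 0.002  0.021 -0.019 -0.006  0.027 -0.   ]
local -53.2 -1.2
corr turn xy [ 6.6e-03 -6.0e-04  1.0e+00]
```

>>> step_arm --pt "0 0.003 0 0 0 1.5 255" --pt "0 0 0 0 0 1.5 255" --pt "0 0 0 0 0 1.5 255" --pt "0 0 0 0 0 1.5 255"

```text
time_s: 14.48
tool_pos: [515.7, -25.5, 38.9]
orientation: [0.998, 0.057, -0.005, 0.0]
wrist_force: [-6.4, 0.8, 11.9]
width: -0.1
```

```bash
python3 st.py
```

```text
14.475 [515.7 -25.5  38.9] yaw 0.114 z [-9.e-03 -8.e-04 -1.e+00] [-6.4  0.8 11.9] [ 0.001  0.006 -0.006 -0.001  0.011  0.001]
local -53.3 -1.2
corr turn xy [9.1e-03 2.0e-04 1.0e+00]
```

>>> step_arm --pt "0 0.003 0 0 0 2 255" --pt "0 0.002 0 0 0 2 255" --pt "0 0.002 0 0 0 2 255" --pt "0 0 0 0 0 2 255" --pt "0 0 0 0 0 2 255" --pt "0 0 0 0 0 2 255" --pt "0 0 0 0 0 2 255"

```text
time_s: 15.35
tool_pos: [515.6, -25.5, 38.9]
orientation: [0.998, 0.058, -0.007, -0.001]
wrist_force: [-6.9, 1.1, 13.3]
width: -0.1
```

```bash
python3 st.py; python3 look.py w7|head -1; python3 -c "
import cv2,numpy as np
from station import ctrl
f=ctrl.grab_frame('scene')[130:210,170:290]
w=cv2.imread('pics/w7.png')[90:290,150:350]
cv2.imwrite('pics/c7.png',np.hstack([cv2.resize(f,(450,300),interpolation=3),cv2.resize(w,(300,300))]))"
```

```text
15.35 [515.6 -25.5  38.9] yaw 0.116 z [-1.400e-02  7.000e-04 -9.999e-01] [-6.9  1.1 13.3] [ 0.001  0.007 -0.009 -0.004  0.015  0.002]
local -53.4 -1.2
corr turn xy [0.0139 0.0024 0.9999]
15.35 [515.6 -25.5  38.9] yaw 0.116 z [-1.400e-02  7.000e-04 -9.999e-01] [-6.9  1.1 13.3] -0.09207318154638204
```

View pics/c7.png

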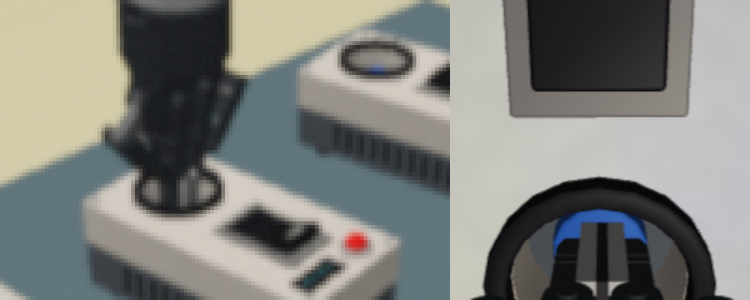

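The button has been held at its bottom stop for about 1.4 s. I retract, then go over the far end of the rocker.

>>> step_arm --pt "0 0 0 0 0 -10 255" --pt "0 0.005 0 0 0 -20 255" --pt "0 0.009 0 0 0 -30 255" --pt "0 0 0 0 0 0 255"

```text
time_s: 16.15
tool_pos: [517.1, -25.8, 102.0]
orientation: [0.998, 0.058, 0.002, -0.001]
wrist_force: [-0.8, -0.1, -0.5]
width: 0.1
```

```bash
python3 st.py; python3 look.py w8|head -1; python3 -c "
import cv2
cv2.imwrite('pics/w8z.png',cv2.resize(cv2.imread('pics/w8.png')[0:290,150:350],None,fx=2,fy=2))"
```

```text
16.15 [517.1 -25.8 102. ] yaw 0.116 z [ 0.0034  0.0019 -1.    ] [-0.8 -0.1 -0.5] [-0.002  0.027  0.045 -0.     0.004  0.002]
local -51.9 -1.6
corr turn xy [-0.0036  0.0014  1.    ]
16.15 [517.1 -25.8 102. ] yaw 0.116 z [ 0.0034  0.0019 -1.    ] [-0.8 -0.1 -0.5] 0.11612498045079393
```

View pics/w8z.png

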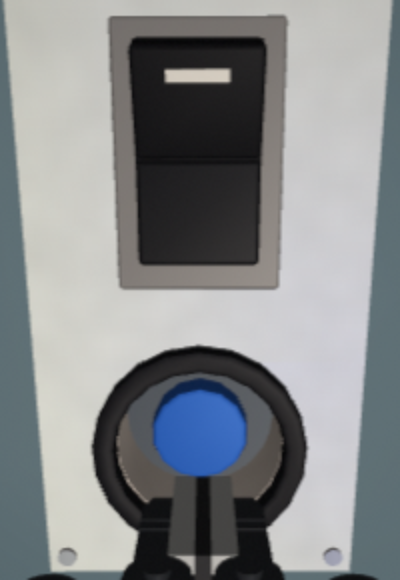

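The button has sprung back and the rocker is still OFF (far end at the top of the crop). I move to the far end.

>>> step_arm --pt "0 -0.004 0 50 -1 0 255" --pt "0 0 0 50 0 0 255" --pt "0 0 0 0 0 18 255" --pt "0 0 0 0 0 0 255"

```text
time_s: 16.9
tool_pos: [610.0, -11.3, 70.9]
orientation: [0.998, 0.058, -0.011, -0.003]
wrist_force: [0.3, 0.1, -1.3]
width: -0.1
```

```bash
python3 st.py; python3 cmp.py c9
```

```text
16.9 [610.  -11.3  70.9] yaw 0.115 z [-0.0219  0.0056 -0.9997] [ 0.3  0.1 -1.3] [ 0.002 -0.002 -0.052  0.002 -0.013 -0.   ]
local 42.1 2.3
corr turn xy [0.0211 0.0081 0.9997]
```

View pics/c9.png

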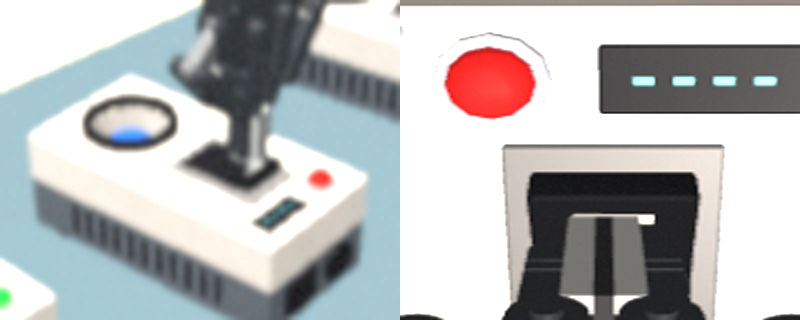

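>>> step_arm --pt "-0.006 0.021 0 5 2 -6 255" --pt "0 0 0 0 0 0 255"

```text
time_s: 17.25
tool_pos: [616.7, -13.6, 81.1]
orientation: [0.998, 0.057, 0.004, -0.0]
wrist_force: [-0.3, -0.1, 0.1]
width: 0.3
```

```bash
python3 st.py
```

```text
17.25 [616.7 -13.6  81.1] yaw 0.114 z [ 7.4e-03  6.0e-04 -1.0e+00] [-0.3 -0.1  0.1] [-0.002 -0.005  0.015  0.001  0.002 -0.001]
local 48.4 -0.8
corr turn xy [-7.5e-03 -2.0e-04  1.0e+00]
```

Well placed at local 48. I press down to about 60.5 with a firm end.

>>> step_arm --pt "0 -0.007 0 0 0 8 255" --pt "0 0 0 0 0 4 255" --pt "0 0 0 0 0 4 255" --pt "0 0 0 0 0 0 255"

```text
time_s: 17.75
tool_pos: [618.1, -13.6, 66.4]
orientation: [0.998, 0.057, 0.002, 0.0]
wrist_force: [0.1, -0.8, 0.2]
width: 0.2
```

```bash
python3 st.py
```

```text
17.75 [618.1 -13.6  66.4] yaw 0.114 z [ 4.7e-03 -5.0e-04 -1.0e+00] [ 0.1 -0.8  0.2] [ 0.002 -0.001  0.     0.     0.006 -0.001]
local 49.8 -1.0
corr turn xy [-0.0046 -0.001   1.    ]
```

>>> step_arm --pt "0 -0.004 0 -1 0 4 255" --pt "0 0 0 0 0 4 255" --pt "0 0 0 0 0 4 255" --pt "0 0 0 0 0 4 255"

```text
time_s: 18.25
tool_pos: [618.5, -13.7, 60.7]
orientation: [0.998, 0.058, -0.001, 0.0]
wrist_force: [-8.8, 1.7, 20.6]
width: 0.1
```

```bash
python3 st.py
```

```text
18.25 [618.5 -13.7  60.7] yaw 0.115 z [-0.0026 -0.0011 -1.    ] [-8.8  1.7 20.6] [ 0.002  0.011 -0.013 -0.006  0.025  0.002]
local 50.2 -1.1
corr turn xy [ 2.7e-03 -8.0e-04  1.0e+00]
```

20 N at the stop. I hold briefly, then lift and check.

>>> step_arm --pt "0 0 0 0 0 3 255" --pt "0 0 0 0 0 3 255" --pt "0 0 0 0 0 -20 255" --pt "0 0 0 0 0 -40 255" --pt "0 0 0 -30 0 -40 255" --pt "0 0 0 -30 0 -10 255" --pt "0 0 0 0 0 0 255"

```text
time_s: 19.12
tool_pos: [554.2, -21.0, 169.8]
orientation: [0.998, 0.058, -0.009, 0.001]
wrist_force: [-0.3, -0.5, -0.2]
width: 0.0
```

```bash
python3 st.py; python3 look.py w10; python3 cmp.py c10; python3 -c "
from station import ctrl;import cv2
cv2.imwrite('pics/top10.png',ctrl.grab_frame('top'))"
```

```text
19.125 [554.2 -21.  169.8] yaw 0.117 z [-0.0188 -0.0022 -0.9998] [-0.3 -0.5 -0.2] [ 0.002  0.022 -0.031 -0.    -0.016  0.002]
local -14.5 -1.1
corr turn xy [ 0.0189 -0.      0.9998]
19.125 [554.2 -21.  169.8] yaw 0.117 z [-0.0188 -0.0022 -0.9998] [-0.3 -0.5 -0.2] 0.01580235636067933
reset_a_top {'rect': [232.1, 202.7, 38.4, 35.0], 'score': 0.91}
rocker_a_mid {'rect': [224.9, 94.9, 51.9, 77.2], 'score': 0.74}
rocker_a_mid {'rect': [0.0, 53.3, 68.2, 232.6], 'score': 0.3}
rocker_a_mid {'rect': [379.2, 120.0, 132.8, 219.4], 'score': 0.29}
well_a {'rect': [0.0, 52.4, 68.9, 234.4], 'score': 0.95}
well_a {'rect': [179.8, 32.2, 142.4, 244.4], 'score': 0.89}
well_a {'rect': [378.1, 122.3, 133.9, 219.3], 'score': 0.75}
well_a {'rect': [443.3, 281.8, 29.6, 24.8], 'score': 0.33}
unit_a {'rect': [1.3, 50.4, 65.0, 233.3], 'score': 0.78}
unit_a {'rect': [380.0, 119.5, 131.3, 223.1], 'score': 0.78}
unit_a {'rect': [181.6, 28.8, 140.3, 245.8], 'score': 0.58}
```

View pics/w10.png

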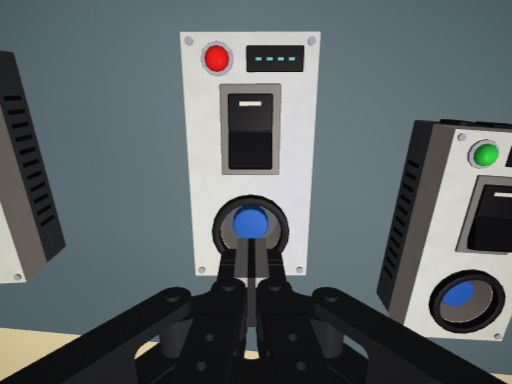

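View pics/c10.png

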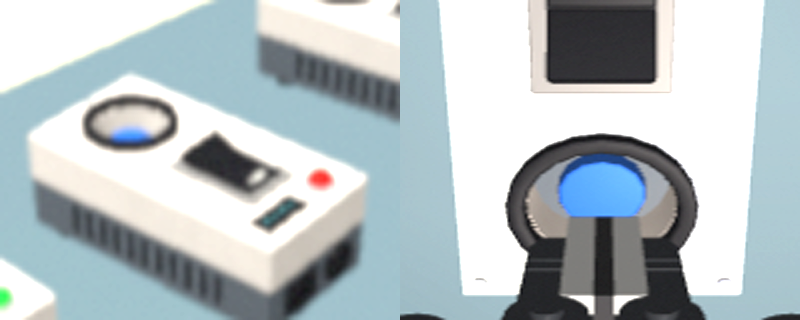

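The picture matches the start: the rocker is ON (front raised again), the button is out and the unit has not moved. I compare with the starting scene picture, then hand in.

Run:
```python
from station import ctrl
import cv2,numpy as np
a=cv2.imread("pics/scene0.png").astype(int)[120:];f=ctrl.grab_frame("scene").astype(int)[120:]
d=np.abs(a-f).max(2)>50;ys,xs=np.nonzero(d);print(d.sum(),(xs.min(),xs.max(),ys.min()+120,ys.max()+120) if d.any() else None)
print(ctrl.observe()["time_s"]);print(ctrl.finish_job())
```

```text
568 (np.int64(207), np.int64(243), np.int64(120), np.int64(148))
19.575
the job is handed in; nothing more can be done
None
```

I worked the grey red-lamp unit through the full sequence and handed the job in at 19.6 s; no verdict was reported. The turquoise look-alike and the green-lamp units were left alone.

1. **Load off:** I pressed the rocker's front end down to its hard stop at about 28 N. The first press was too light to be sure, so I pressed it again harder. The wrist view showed the far end raised.
2. **Reset:** I pressed the blue button from contact (TCP z 45) to its bottom stop, about 6.5–7 mm, and held it for about 1.4 s. It peaked at 36 N, then held at 12–13 N. Afterwards the view showed it sprung back out, with the rocker still OFF.
3. **Load on:** I pressed the rocker's far end down to its stop at about 20 N.

**Last checks:** The rocker looked as it did at the start (ON), the button was out and the arm was clear. Compared with the starting scene picture, only the area where the arm now stands had changed clearly.

**What disagreed:**
- The real fingertip sat about 20 mm behind the reported TCP. I found this by contact and worked by feel from there.
- The lamp still showed red at the end. The task does not say it should change.

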